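# Check the travel of a walking-frame brake lever

### The job

Check the walking-frame brake that is bolted to the stand on the ledge: push its lever towards the rubber hand grip until the resistance firms up, lean on it there with about 12 N for half a second (never more than 20 N, or the brake is over-strained) and let go; the lever stays where it bites. Then note its travel by sliding the rider along the rail until its pointer is in line with the ball end of the lever, without shifting the lever again. Let go and leave everything else on the ledge where it stands.

Things in the scene. Friction and masses are not known exactly. Their poses are not given: they have to be found in the camera images.
- stand: the check stand: a fixed aluminium base plate 240 x 290 x 8 mm (x, y, z). The origin is on the ledge, at (-15, -5) mm from the plate's centre. x is the way the lever is pushed and the rail runs; y points from the pivot housing to the rail; z is up. The plate is bare on the lever's -x side and between the lever's end and the rail
- lever_pivot (a point): the lever's upright hinge axis, inside a grey housing (100 x 115 mm, 58 mm high, centred at (-20, -57) mm in the stand's frame), 36 mm above the ledge, at (-20, -85) mm in the stand's frame
- lever_blade: the brake lever: bare aluminium blade 10 mm thick, 22 mm high (25 to 47 mm above the ledge), swinging level. It runs out of the housing along its own +y from the pivot (its origin) to a 22 mm ball centred 150 mm away. Its +x face looks to the hand grip; push it on its -x face. It stays where it is left
- lever_push (a point): where to push: on the blade's centre line, 130 mm from the pivot, 36 mm above the ledge; the pushed face is 5 mm to -x of it (blade axes). Here the lever drags with about 3 N (up to 5 N when pushed fast); once it meets the hidden brake shoe, the force rises by about 2.5 N per mm. When let go it springs back 2 to 8 mm and stays, still bearing on the shoe
- lever_tip (a point): centre of the lever's 22 mm ball end, 36 mm above the ledge. The shoe is met after 20 to 54 mm of ball travel from fully out, different each time
- rider (a joint): place of the rider along the rail, m: 0 to 0.145, growing along the stand's +x; it stands at x = (value - 0.060) m in the stand's frame. At the start it is parked towards the high end, past any place the lever can bite
- rider_grip (a point): grasp point of the rider, a dark steel block 16 mm along the rail, 24 mm across, from 18 to 58 mm above the ledge; this point is in its middle, 44 mm above the ledge. Axes as the stand's. It slides with about 2 N of friction, stays where it is left and cannot leave the rail
- rider_point (a point): end of the rider's thin pointer (4 mm wide), which sticks out 30 mm from the block towards the lever (stand's -y), 22 mm above the ledge. Axes as the stand's; in line means that the ball's centre has the same x in these axes
- pill_tin: bystander: round steel pill tin 43 mm across, 24 mm high, standing on the base plate beyond the hand grip; origin under its centre
- magnifier: bystander: magnifying glass lying flat, 82 mm round, 12 mm thick, handle 105 mm along its +x; origin under the lens centre
- egg_cup: bystander: white enamel egg cup 50 mm wide, 62 mm high; origin under its centre
- hearing_case: bystander: beige plastic hearing-aid case 55 x 80 x 28 mm; origin under its centre
- screwdriver: bystander: screwdriver lying on the ledge; origin under its middle
- oil_bottle: bystander: small white oil bottle 34 mm wide, 80 mm high; origin under its centre
- rail_mid (a point): middle of the fixed steel rail along the stand's x, on its top, 18 mm above the ledge; the rail is 190 mm long, 14 mm wide, at y = 120 mm, x = 15 mm in the stand's frame
- bar_grip (a point): middle of the fixed rubber hand grip, 30 mm thick, 80 mm long along the stand's y, 35 mm above the ledge, at (68, 0) mm in the stand's frame

How it is judged:
By the outcome, as a careful person would: the job done as asked, in the order asked, and still so for the second after the job is handed in, with the robot touching nothing.
It also fails if it takes over 58 s, if anything falls off the work surface, if the arm or the gripper's body presses on something with over 40 N, if the wrist force passes 120 N, or if a joint passes its speed limit or range.

### The arm

A 6-joint arm with a two-finger parallel gripper is mounted at the origin on the work surface. World frame = base frame: x ahead of the robot, y to its left, z up, the work surface at z = 0. Lengths are in mm, angles in rad, forces in N, time in s.
With the tool pointing down it reaches from about 350 to 975 mm from the base axis. Payload 7.1 kg.
Tool frame: the origin (TCP) lies on the front face of the gripper's body, between the roots of the fingers; the fingertips stand 80 mm ahead of it and the grasp point (between the pads) lies 61 mm ahead of it (env.tips_ahead is the distance from the TCP to the fingertips, in mm); z points along the fingers, y is the direction in which the jaws open and shut (so a half turn about z gives the same grasp; the last joint's range is limited). The gripper opens to 88 mm and grips with 3 to 60 N. Pads are 20 mm wide; open, the fingers measure 115 mm over their backs; the gripper's body (75 mm by 178 mm) begins 61 mm behind the grasp point.
Start: joints at [1.152, 0.423, 1.63, -0, 1.089, -0.019], TCP at [243.239, 575.708, 302.675] pointing down, gripper open.
Joint ranges: [-3, 3], [-0.9, 2.11], [0.09, 2.58], [-1.31, 4.45], [0.11, 2.69], [-2.54, 2.54]. Speed limits (rad/s): [2.39, 2.39, 3.01, 3.14, 3.14, 3.14].

### API

Orientations are given as a unit quaternion [x, y, z, w].
In Python, from station import env, set_gripper, viewer, workorder gives the robot as it stands. Calls block until the motion is done:
- env.reach(position, orientation): joint-space move of the TCP to a pose.
- env.move_l(position, rot=None, rate=150, f_stop=None): straight line of the TCP; rot=None keeps the orientation; rate is the mean speed in mm/s. With f_stop (N) it stops when the force on the tool has changed by that much, and returns True; else False.
- env.move_joints(angles): joint-space move.
- set_gripper(opening): finger opening in mm; the grip force is fixed at half the most; returns when the fingers have stopped.
- env.hold(seconds).
- env.ik(position, orientation): joint angles nearest the present ones, or None.
- env.read_state(): the state.
- viewer.camera(name): name is "scene" or "top"; returns the picture (420x560x3 uint8, blue, green, red); there is no depth.
- viewer.camera_params(name): a dict with "fx", "fy", "cx", "cy" (pixels), "pose" (4x4, takes a point from camera to world coordinates). Camera axes: x right, y up, looking along -z (the intrinsics and any distortion apply to the point x, -y, -z); pixel columns grow to the right and rows downward; lengths in mm; the calibration is good to about 2 mm. A picture is of the moment at which its call begins. camera_params takes no time and is no camera call.
A pose or a line that the arm cannot do raises env.IKError and nothing moves.
- workorder.sign_off(): hands the job in, once; it reports no verdict.
The state is a dict: "time_s": time; "qpos": joint angles; "dq": joint speeds; "tau": joint torques, N m; "tool_pos": TCP position; "orientation": TCP orientation; "force": force on the tool from outside, world axes, zero at the start; "wrist_torque": the same for the moment, N m; "width": finger opening in mm.
Only numpy, scipy, OpenCV 4.12 (cv2) and the standard library are available. Lean on these libraries where they do the work, as an engineer would, in place of code of your own. Each camera call takes 0.05 s, during which the arm holds its last target. There are 200 camera calls.

## Working session

There is one attempt and no reset: what is moved stays moved. The work goes in short steps, each a Python script; the robot and the scene stay as the last script left them, time stands still between calls to the robot, and variables do not carry over. Pictures are saved under pics/ and viewed, about 8 in all and at most 12, crops included, and the job is handed in when it is done.

```bash
mkdir -p pics; ls
python3 - <<'E'
from station import env, set_gripper, viewer, workorder
import cv2
for n in("scene","top"):
    cv2.imwrite(f"pics/{n}0.png",viewer.camera(n)); p=viewer.camera_params(n); print(n,p)
print(env.read_state())
E
```

```text
pics
scene {'fx': 487.1275901142763, 'fy': 487.1275901142763, 'cx': 277.4252592637767, 'cy': 209.339314371815, 'pose': array([[ 7.47570429e-01, -4.19179354e-01,  5.15196199e-01,
         1.20537517e+03],
       [ 6.63888724e-01,  4.94668593e-01, -5.60851803e-01,
        -7.57583065e+02],
       [-1.97538827e-02,  7.61309170e-01,  6.48088059e-01,
         8.80849595e+02],
       [ 0.00000000e+00,  0.00000000e+00,  0.00000000e+00,
         1.00000000e+00]])}
top {'fx': 501.5270699695344, 'fy': 501.5270699695344, 'cx': 272.97239980978026, 'cy': 210.47269120245576, 'pose': array([[-2.81400427e-02,  9.85026326e-01, -1.70091962e-01,
         3.18548167e+02],
       [-9.99599804e-01, -2.72370459e-02,  7.64041914e-03,
        -2.85874211e+01],
       [ 2.89321142e-03,  1.70238894e-01,  9.85398573e-01,
         1.61866645e+03],
       [ 0.00000000e+00,  0.00000000e+00,  0.00000000e+00,
         1.00000000e+00]])}
{'time_s': 0.1, 'qpos': array([ 1.15201018e+00,  4.23769185e-01,  1.63058846e+00, -2.73371709e-05,
        1.08860350e+00, -1.90143441e-02]), 'dq': array([-3.69918773e-04,  7.96071779e-05, -2.55203898e-03,  3.65387757e-04,
        1.40719724e-03, -2.27658602e-03]), 'tau': array([ 3.31814908e-04, -5.45621502e+01, -2.74325931e+01,  6.46356982e-02,
        1.88657135e-02, -1.97331764e-05]), 'tool_pos': array([243.08877927, 575.37252509, 301.98625027]), 'orientation': array([ 1.98551237e-01,  9.80090270e-01, -6.70544902e-04, -1.36771042e-04]), 'force': array([-0.89733369, -1.15764249,  0.25422235]), 'wrist_torque': array([ 0.02597408, -0.01605301, -0.00161434]), 'width': 87.78247323680702}
```

View pics/top0.png

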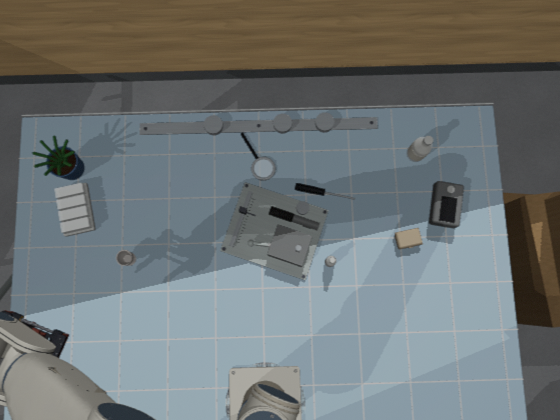

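View pics/scene0.png

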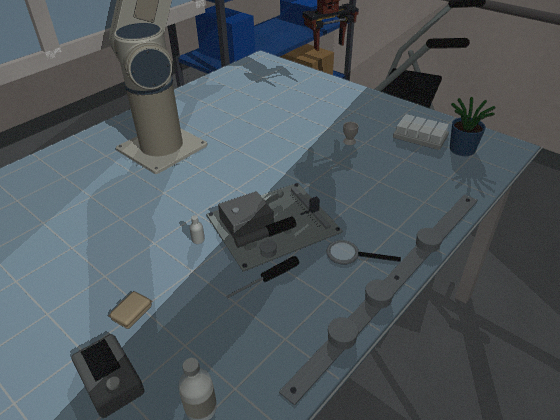

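Top view: the stand is around (275,230), with the housing at about (290,248), the lever ball near (250,243), the rider near (243,210) and the grip near (295,217). Next I'll enlarge both views.

Run:
```python
import cv2,numpy as np
for n,(x,y,w,h) in {"top":(210,170,133,125-13),"scene":(195,165,160,120)}.items():
    im=cv2.imread(f"pics/{n}0.png")[y:y+h,x:x+w]
    im=(255*(im/255.)**.6).astype('uint8')
    s=6 if n=="top" else 5
    im=cv2.resize(im,None,fx=s,fy=s,interpolation=cv2.INTER_CUBIC)[:600,:800]
    for i in range(0,w,10):cv2.putText(im,str(x+i),(i*s,8),0,.3,(0,255,255));cv2.line(im,(i*s,10),(i*s,14),(0,255,255))
    for i in range(0,h,10):cv2.putText(im,str(y+i),(0,i*s+4),0,.3,(0,255,255))
    cv2.imwrite(f"pics/{n}0c.png",im)
```

```text
(no output)
```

View pics/top0c.png

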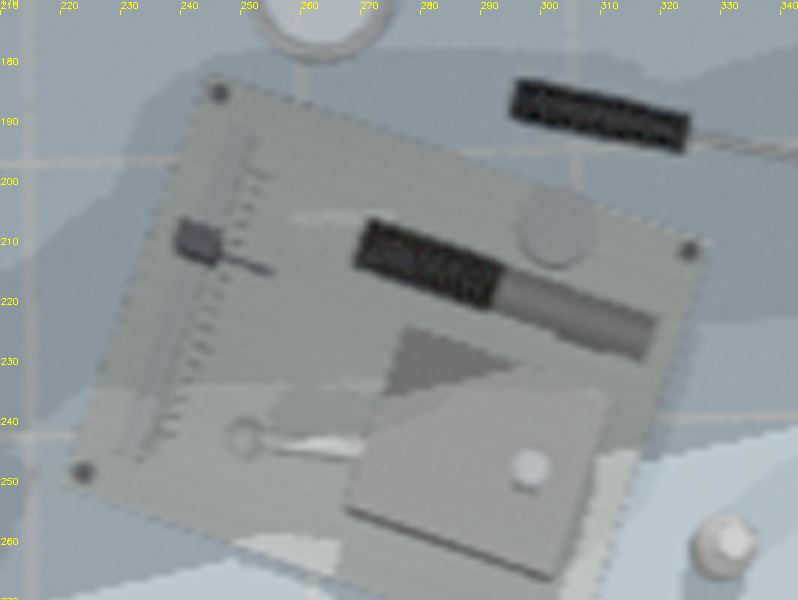

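View pics/scene0c.png

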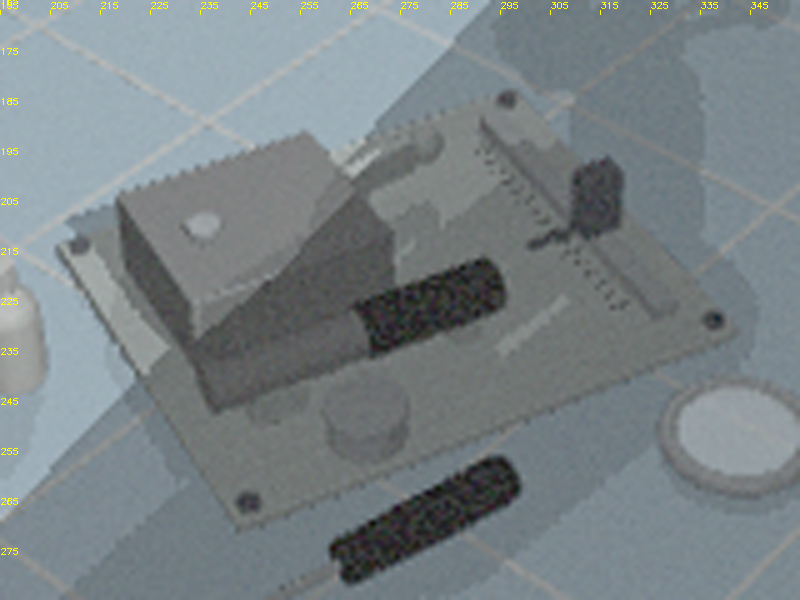

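Top crop: screws are at (246.3,185.2), (324.3,211.5) and (223.5,248.5), the ball at (250.5,243), the rider block at (243,210) and the pointer end at (254.5,215). Scene crop: screws are at (296.6,184.8), (337.8,229), (244.6,265.4) and (211,214), and the ball at about (281,194). Now I'll compute the stand pose from both views.

```bash
cat > h.py <<'E'
import numpy as np, cv2
from station import env, set_gripper, viewer, workorder
from scipy.spatial.transform import Rotation as Ro
P={n:viewer.camera_params(n) for n in("top","scene")}
def ray(n,uv,z):
    p=P[n]; T=p["pose"]; d=T[:3,:3]@np.array([(uv[0]-p["cx"])/p["fx"],-(uv[1]-p["cy"])/p["fy"],-1.])
    return T[:3,3]+d*(z-T[2,3])/d[2]
def proj(n,X):
    p=P[n]; c=p["pose"][:3,:3].T@(np.asarray(X,float)-p["pose"][:3,3])
    return np.array([p["cx"]+p["fx"]*c[0]/-c[2],p["cy"]-p["fy"]*c[1]/-c[2]])
E
cat > m.py <<'E'
from h import *
S={"top":[(246.3,185.2),(223.5,248.5),(324.3,211.5)],"scene":[(337.8,229),(296.6,184.8),(244.6,265.4),(211,214)]}
# order: (+x,+y),(-x,+y),(+x,-y),(-x,-y)
# refine: darkest centroid in 7x7 window
for n in S:
    g=cv2.cvtColor(cv2.imread(f"pics/{n}0.png"),6).astype(float)
    W=[]
    for u,v in S[n]:
        a,b=int(round(u)),int(round(v)); w=g[b-3:b+4,a-3:a+4]; w=np.clip(np.median(w)-w-8,0,None)
        yy,xx=np.mgrid[b-3:b+4,a-3:a+4]; W.append(ray(n,((w*xx).sum()/w.sum(),(w*yy).sum()/w.sum()),9)[:2])
    W=np.array(W); c=(W[1]+W[2])/2; ex=W[0]-W[1]; ey=W[0]-W[2]
    a1=np.arctan2(ex[1],ex[0]); a2=np.arctan2(ey[1],ey[0])-np.pi/2
    a=(a1*np.hypot(*ex)+a2*np.hypot(*ey))/(np.hypot(*ex)+np.hypot(*ey)); R=np.array([[np.cos(a),-np.sin(a)],[np.sin(a),np.cos(a)]])
    o=c+R@[15,5]
    print(n,"c",c,"|ex|,|ey|",np.hypot(*ex),np.hypot(*ey),"ang",a1,a2,"origin",o)
    f=lambda uv,z:(R.T@(ray(n,uv,z)[:2]-o)).round(1)
    if n=="top":
        print("ball",f((250.5,243),36),"grip",f((280.9,213.8),35+15),"rider",f((243,210),58),"ptr",f((254.7,215.2),22),"tin",f((302,208),32))
    else: print("ball",f((281,194),36),"ptr",f((301.2,214.5),22),"grip far end",f((295,221),35))
E
python3 m.py
```

```text
top c [532.89565742 -43.4752825 ] |ex|,|ey| 219.9182651481061 270.2917048948013 ang -0.35681677475480594 -0.35904390048683865 origin [548.69663293 -44.0490184 ]
ball [-82.8  51.5] grip [34.9 -9.9] rider [  6.3 106.9] ptr [ 7.7 69.5] tin [ 77.7 -67.3]
scene c [534.31417568 -47.90088402] |ex|,|ey| 219.0081552325945 269.77500316652646 ang -0.3534532802188873 -0.35858827265984683 origin [550.11613503 -48.44685168]
ball [-76.2  54.4] ptr [12.5 68. ] grip far end [39.7 33.4]
```

The screw spacing comes out at 220 x 270 (10 mm inset), which is right. The origin offset sign in my script was wrong. With it fixed, the ball is 150.1 mm from the pivot, the grip is at (65,0) and the pointer is at y=79.5, all matching the given sizes. Now the push.

```bash
cat >> h.py <<'E'
A=-0.3568; C2=lambda a:np.array([[np.cos(a),-np.sin(a)],[np.sin(a),np.cos(a)]])
O=np.array([533.6,-45.7])+C2(A)@[-15,-5]
PIV=O+C2(A)@[-20,-85]
quat=lambda phi:(Ro.from_euler('z',phi)*Ro.from_euler('x',np.pi)).as_quat()
def pose(th,off=0,r=126,z=112):   # th: lever angle (>0 towards grip), off: gap from finger face to blade face
    a=A-th; xy=PIV+C2(a)@[-15-off,r]
    return [*xy,z],quat(a+np.pi)
def fpush(th,n=4):
    F=[]
    for _ in range(n): F.append(env.read_state()["force"]); env.hold(0.01)
    return np.mean(F,0)[:2]@C2(A-th)@[-1,0]
E
cat > push.py <<'E'
from h import *
set_gripper(0)
th0=-np.arctan2(32.8,146.5)
p,q=pose(th0,22,z=200); env.reach(p,q)
p,q=pose(th0,22); env.move_l(p,rate=120)
env.hold(.3); b=np.mean([fpush(th0) for _ in range(5)]); s=env.read_state(); print("t",s["time_s"],"base",b,"w",s["width"],s["tool_pos"]-p)
log=[];d=-18.;th=th0;F=0;peak=0
while d<60:
    step=2.0 if F<2 else (1.0 if F<4.5 else np.clip((12-F)/2.5*.5,.1,.8))
    d+=step; th=th0+max(d,0)/126
    p,q=pose(th,max(-d,0)); hit=env.move_l(p,rot=q,rate=20,f_stop=6)
    F=fpush(th)-b; peak=max(peak,F); log.append((round(d,1),round(F,1)))
    if hit: print("hit",d,F)
    if F>11.6: break
    if F>15: break
f=[]
t0=env.read_state()["time_s"]
while env.read_state()["time_s"]-t0<.55: f.append(fpush(th)-b)
print(log); s=env.read_state(); print("lean",np.round(f,1),"t",s["time_s"],"tool lag",s["tool_pos"]-p)
# let go
p,q=pose(th,40); env.move_l(p,rate=40)
p,q=pose(th,40,z=230); env.move_l(p,rate=200)
print("free",fpush(th)-b,"d",d,"th",th,env.read_state()["time_s"])
E
python3 push.py
```

```text
t 4.975 base 0.0034087427585572415 w 0.5155213933352896 [ 0.09002264 -0.01808168  0.19402012]
[(-16.0, np.float64(0.1)), (-14.0, np.float64(0.1)), (-12.0, np.float64(-0.0)), (-10.0, np.float64(0.2)), (-8.0, np.float64(-0.1)), (-6.0, np.float64(0.1)), (-4.0, np.float64(-0.3)), (-2.0, np.float64(0.0)), (0.0, np.float64(-0.3)), (2.0, np.float64(3.0)), (3.0, np.float64(3.6)), (4.0, np.float64(3.1)), (5.0, np.float64(3.3)), (6.0, np.float64(3.5)), (7.0, np.float64(2.7)), (8.0, np.float64(3.0)), (9.0, np.float64(3.4)), (10.0, np.float64(2.8)), (11.0, np.float64(3.3)), (12.0, np.float64(3.1)), (13.0, np.float64(2.9)), (14.0, np.float64(2.5)), (15.0, np.float64(3.4)), (16.0, np.float64(3.5)), (17.0, np.float64(2.8)), (18.0, np.float64(3.4)), (19.0, np.float64(3.1)), (20.0, np.float64(2.8)), (21.0, np.float64(2.8)), (22.0, np.float64(3.1)), (23.0, np.float64(3.3)), (24.0, np.float64(3.1)), (25.0, np.float64(3.4)), (26.0, np.float64(4.6)), (np.float64(26.8), np.float64(6.1)), (np.float64(27.6), np.float64(6.6)), (np.float64(28.4), np.float64(7.4)), (np.float64(29.2), np.float64(9.2)), (np.float64(29.8), np.float64(9.7)), (np.float64(30.2), np.float64(10.6)), (np.float64(30.5), np.float64(11.2)), (np.float64(30.7), np.float64(11.6))]
lean [11.8 11.4 11.5 11.7 11.6 11.4 11.4 11.7 11.5 11.2 11.7 11.5 11.4 12.
 11.8 11.4 11.9] t 17.6417 tool lag [-1.86630037  0.64954199 -0.12902728]
free 0.38409311380578 d 30.659170248717057 th 0.023068322941463576 19.5667
```

The lean held about 11.6 N for over 0.5 s, with a peak of about 12 N. Now the arm moves aside so I can see where the lever stayed.

```bash
cat > look.py <<'E'
from h import *
import sys
k=sys.argv[1]
for n,(x,y,w,h,s) in {"top":(220,185,60,70,8),"scene":(255,170,80,70,8)}.items():
    im=np.mean([viewer.camera(n).astype(float) for _ in range(4)],0).astype('uint8'); cv2.imwrite(f"pics/{n}{k}.png",im)
    c=cv2.resize((255*(im[y:y+h,x:x+w]/255.)**.6).astype('uint8'),None,fx=s,fy=s,interpolation=cv2.INTER_CUBIC)
    for i in range(0,w,10):cv2.putText(c,str(x+i),(i*s,8),0,.3,(0,255,255));cv2.line(c,(i*s,10),(i*s,14),(0,255,255))
    for i in range(0,h,10):cv2.putText(c,str(y+i),(0,i*s+4),0,.3,(0,255,255))
    cv2.imwrite(f"pics/{n}{k}c.png",c)
a,b=[cv2.imread(f"pics/{n}{k}c.png") for n in("top","scene")]
b=cv2.resize(b,None,fx=.5,fy=.5) if False else b
H=max(a.shape[0],b.shape[0]); z=np.zeros((H,a.shape[1]+b.shape[1],3),'uint8'); z[:a.shape[0],:a.shape[1]]=a; z[:b.shape[0],a.shape[1]:]=b
cv2.imwrite(f"pics/both{k}.png",cv2.resize(z,None,fx=.71,fy=.71,interpolation=cv2.INTER_AREA))
print(env.read_state()["time_s"])
E
python3 - <<'E'
from h import *
env.reach([400,330,280],quat(A+np.pi/2))
E
python3 look.py 1
```

```text
21.8667
```

View pics/both1.png

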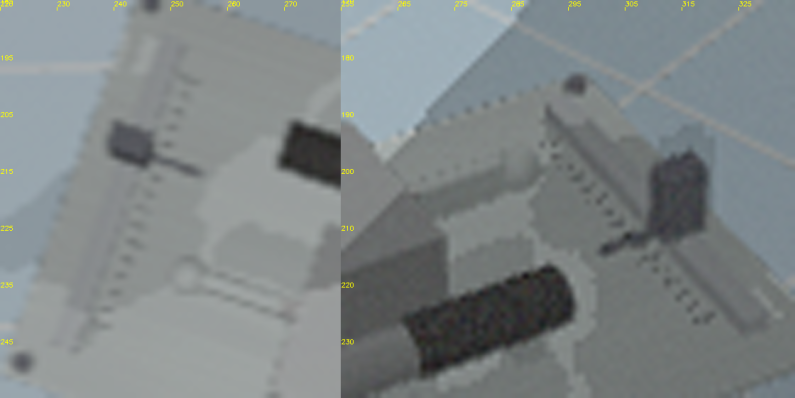

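After let-go, top view: the ball is at about (252.6,233.3) and the pointer end at (254.2,214.6). Scene view: the ball is at about (286.4,198.5) and the pointer end at (300.4,213.9). I'll compute these in the stand's frame for each view and compare with automated circle finding.

```bash
cat > meas.py <<'E'
from h import *
REG={"top":(np.array([532.896,-43.475]),-.3580),"scene":(np.array([534.314,-47.901]),-.3563)}
def st(n,uv,z):
    c,a=REG[n]; return (C2(a).T@(ray(n,uv,z)[:2]-c)+[15,5]*np.array([1,1])).round(1)
def stp(n,X):
    c,a=REG[n]; return proj(n,[*(c+C2(a)@(np.array(X[:2])-[15,5])),X[2]])
def circ(k,n,uv,r):
    g=cv2.cvtColor(cv2.imread(f"pics/{n}{k}.png"),6); x,y=int(uv[0])-9,int(uv[1])-9
    c=cv2.resize(g[y:y+19,x:x+19],None,fx=10,fy=10,interpolation=cv2.INTER_CUBIC); c=cv2.normalize(c,None,0,255,cv2.NORM_MINMAX)
    H=cv2.HoughCircles(cv2.GaussianBlur(c,(0,0),4),cv2.HOUGH_GRADIENT_ALT if 0 else cv2.HOUGH_GRADIENT,1,20,param1=60,param2=8,minRadius=int(r*8.5),maxRadius=int(r*11.5))
    return [] if H is None else [((h[0]+.5)/10-.5+x,(h[1]+.5)/10-.5+y,h[2]/10) for h in H[0][:3]]
E
python3 - <<'E'
from meas import *
print(O, PIV)
for n,b,p in(("top",(252.6,233.3),(254.2,214.6)),("scene",(286.4,198.5),(300.4,213.9))):
    d=np.linalg.norm(P[n]["pose"][:3,3]-ray(n,b,36)); r=11*P[n]["fx"]/d
    print(n,"ball",st(n,b,36),"len",np.hypot(*(st(n,b,36)-[-20,-85])),"ptr",st(n,p,22),"r",r)
    for h in circ(1,n,b,r): print("  hough",np.round(h,2),st(n,h[:2],36),np.hypot(*(st(n,h[:2],36)-[-20,-85])))
E
```

```text
[517.79832256 -45.14593306] [ 469.3693434 -117.8070229]
top ball [-21.4  65.5] len 150.50651148704497 ptr [39.1 81.7] r 3.455858699999611
  hough [252.7  232.9    3.62] [-20.1  65.6] 150.60003320052755
  hough [260.1  234.6    3.03] [-17.6  41.6] 126.62274677166026
  hough [254.9  240.2    3.84] [-39.9  51.3] 137.7450543576792
scene ball [-21.5  68. ] len 153.00735276449953 ptr [39.3 77.4] r 4.003651726797681
  hough [285.1  198.8    4.54] [-22.1  64.2] 149.21477808849897
  hough [290.6  192.8    3.49] [-37.8  90.3] 176.20139045989393
```

The two views agree: ball x is about -21.3 and pointer x about +39.2 in the stand's frame. I'll grasp the rider and slide it by -60.5 mm.

```bash
cat > slide.py <<'E'
from h import *
import sys
x0,x1=map(float,sys.argv[1:3]); q=quat(A+np.pi/2)
W=lambda x,z:[*(O+C2(A)@[x,120]),z]
sx=lambda:(C2(A).T@(env.read_state()["tool_pos"][:2]-O)).round(2)
set_gripper(46)
env.reach(W(x0,200),q)
print("hit",env.move_l(W(x0,105),rate=100,f_stop=8))
set_gripper(5); s=env.read_state(); print("w",s["width"],"F",s["force"],sx())
env.move_l(W(x1,105),rate=40); env.hold(.2); s=env.read_state(); print("w",s["width"],"F",s["force"],sx())
set_gripper(40); env.hold(.1)
env.move_l(W(x1,220),rate=150)
env.reach([400,330,280],q); print(env.read_state()["time_s"])
E
python3 slide.py 39.2 -21.3 && python3 look.py 2
```

```text
hit False
w 15.748503575996407 F [-0.34073615  0.34653566  2.86684596] [ 39.21 120.01]
w 15.60163860945497 F [ 1.31854675 -0.83991886  6.09312908] [-21.86 120.15]
30.3
30.7
```

View pics/both2.png

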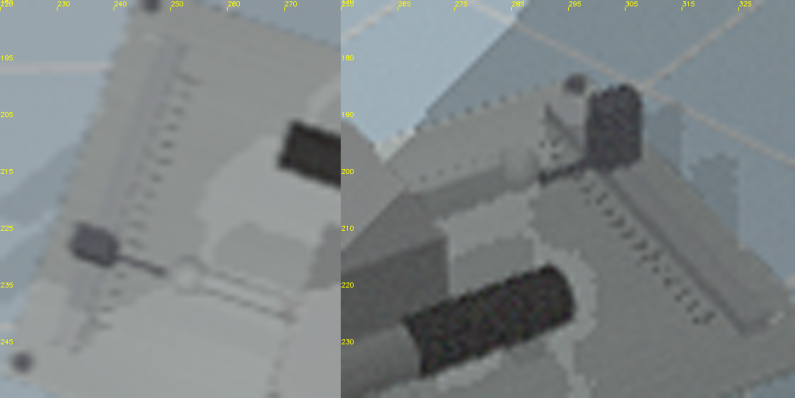

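The lever has not moved (ball in the same pixels), and the pointer at (248,232.5) in the top view runs straight into the ball. As a finer check, I'll use difference images for the pointer and ball silhouettes.

Run:
```python
from meas import *
G={(n,k):cv2.cvtColor(cv2.imread(f"pics/{n}{k}.png"),6).astype(float) for n in("top","scene") for k in(0,1,2)}
tiles=[]
for n in("top","scene"):
    b=stp(n,(-21.3,65,36)); r=11*P[n]["fx"]/np.linalg.norm(P[n]["pose"][:3,3]-ray(n,b,36))
    # pointer: darkening between 1 and 2, column/row weighted centroid along strip y=80..104 at z=22
    d=np.clip(G[n,1]-G[n,2]-5,0,None)
    xs=np.arange(-36,-6,.25); prof=[]
    for y in np.arange(82,102,1.):
        uv=np.array([stp(n,(x,y,22)) for x in xs],np.float32)
        prof.append(cv2.remap(d.astype(np.float32),uv[None,:,0],uv[None,:,1],1)[0])
    prof=np.array(prof); cen=[(p*xs).sum()/max(p.sum(),1e-3) for p in prof]; pk=xs[prof.argmax(1)]
    print(n,"pointer x: mean-prof centroid",np.round((prof.mean(0)*xs).sum()/prof.mean(0).sum(),2),"peaks",pk[::4],"centroids",np.round(cen,1)[::4])
    for k in(1,2): print("  lever ball hough",k,[st(n,h[:2],36) for h in circ(k,n,b,r)[:1]])
    # blade: profile across blade, y=10..50, z=47 (top edge plane)
    x,y=(b-12).astype(int); c=np.hstack([G[n,2][y:y+25,x:x+25],abs(G[n,2]-G[n,0])[y:y+25,x:x+25]*2])
    c=cv2.resize(np.hstack([cv2.normalize(c[:,:25],None,0,255,32),np.clip(c[:,25:]*2,0,255)]).astype('uint8'),None,fx=14,fy=12,interpolation=cv2.INTER_CUBIC)
    c=cv2.cvtColor(c,8)
    for o in(0,25):
        for X,z,col in((-21.3,36,(0,0,255)),):
            t=np.linspace(0,6.3,200); p=(np.stack([b[0]+r*np.cos(t)-x+o+.5,b[1]+r*np.sin(t)-y+.5],1)*[14,12]).astype(int)
            cv2.polylines(c,[p],True,col,1)
    tiles.append(c)
cv2.imwrite("pics/chk.png",np.vstack(tiles))
d=G["top",1]-G["top",2]; print("lever motion between 1,2 px:",cv2.phaseCorrelate(G["top",1][228:246,252:272].copy(),G["top",2][228:246,252:272].copy()))
```

```text
top pointer x: mean-prof centroid -22.26 peaks [-20.75 -22.25 -22.   -21.5  -22.75] centroids [-22.3 -22.5 -21.9 -22.2 -22.3]
  lever ball hough 1 [array([-20.1,  65.6])]
  lever ball hough 2 [array([-32.8,  89.7])]
scene pointer x: mean-prof centroid -21.35 peaks [-22.5  -22.5  -21.25 -19.25 -21.25] centroids [-22.6 -21.7 -20.8 -21.  -20.7]
  lever ball hough 1 [array([-20.8,  63.8])]
  lever ball hough 2 [array([-17.9,  62.9])]
lever motion between 1,2 px: ((0.06439987893138621, 0.04150328732116648), 0.9992190467928672)
```

View pics/chk.png

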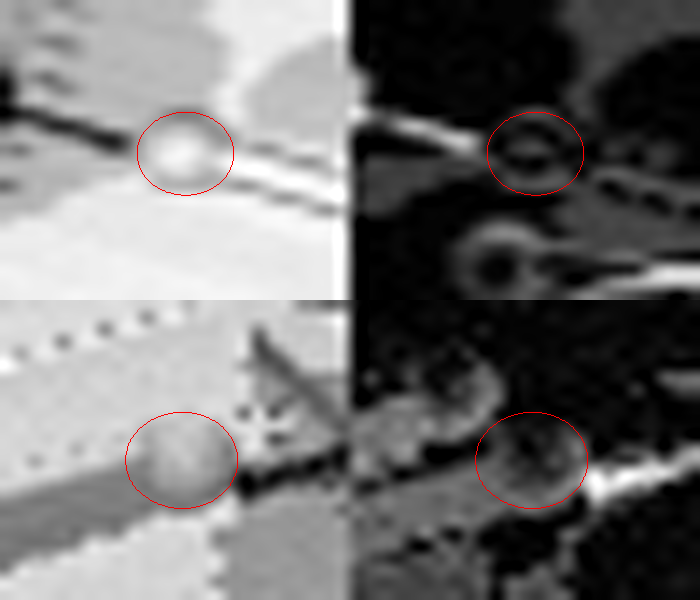

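The circle drawn for ball x = -21.3 fits the ball in both views. The pointer is at -22.3 (top) and -21.4 (scene), so it is in line to within about 1 mm. The lever moved less than 0.1 px between the two looks. I'm handing in.

Run:
```python
from station import env,workorder
print(env.read_state()["time_s"], workorder.sign_off())
```

```text
the job is handed in; nothing more can be done
30.7 None
```

The brake check is done and handed in at 30.7 s.

- **Brake:** I pushed the lever with closed fingers, about 126 mm from the pivot. It dragged at about 3 N and firmed up after about 25 mm of finger travel. I leaned on it at 11.2–12.0 N for just over 0.5 s, then let go. No force I read went over 12 N.
- **Rider:** I gripped the rider, slid it from x = +39 to about -21.9 mm in the stand's frame, released it and moved the arm clear.
- **Last checks:** The ball is at x ≈ -21.3 mm, and a circle drawn there fits it in both views. The pointer is at -22.3 mm in the top view and -21.4 mm in the scene view, so it is in line to within about 1 mm. The lever moved less than 0.1 px between the pictures before and after the slide.
- **Disagreements:**
  - The two cameras place the stand about 4.5 mm apart in y, so I compared ball and pointer within each view.
  - Automatic circle finding was unreliable in the last pictures: it locked onto other features at x = -33 and -18 mm. There I relied on the drawn-circle check instead.
- **Not checked:** I did not measure the bystander objects again after the job. The arm was not meant to go near any of them.

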